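Free the blue battery pack from its test tray

ROBOT

A 7-joint arm with a two-finger parallel gripper is mounted at the origin on the work surface. World frame = base frame: x ahead of the robot, y to its left, z up, the work surface at z = 0. Lengths are in m, angles in rad, forces in N, time in s.
With the tool pointing down it reaches from about 0.4 to 0.85 m from the base axis. Payload 4.5 kg.
Tool frame: the origin (TCP) lies at the very end of the fingers, on their centre line; the grasp point (between the pads) lies 19 mm behind it (env.tcp_to_grasp is the distance from the TCP to the grasp point, in m); x points along the fingers, y is the direction in which the jaws open and shut, and the axes are right-handed (so a half turn about x gives the same grasp; the last joint's range is limited). The gripper opens to 88 mm and grips with 3 to 60 N. Pads are 18 mm wide; open, the fingers measure 123 mm over their backs; the gripper's body (75 mm by 187 mm) begins 45 mm behind the grasp point.
Start: joints at [-1.289, 0.689, -0.195, 1.565, 0.157, 0.902, -0.215], TCP at [0.153, 0.606, 0.239] pointing down, gripper open.
Joint ranges: [-3.01, 3.01], [-0.46, 2.08], [-1.47, 1.51], [0.13, 2.56], [-1, 4.14], [0.04, 2.09], [-2.66, 2.66]. Speed limits (rad/s): [2.57, 2.57, 3.14, 3.14, 3.14, 3.14, 3.14].

INTERFACE

Orientations are given as a unit quaternion [w, x, y, z].
In Python, from bench import sense, optics, workorder, env gives the robot as it stands.
- The arm moves only by the tool arm_command, never from a script. Its argument "steps" is a list of rows, each a list of 2 entries, a list of its own where there are three numbers: the shift along the tool's x, y, z in mm, then the turn about the tool's x in rad. A call has 1 to 8 rows; each row is the pose to reach, as a shift and turn from the pose measured when the call began, along the tool's axes at that moment; what a row does not reach only later rows make up. A row lasts 1/10 s, in which the tool goes at most 50 mm and 8.59 degrees, less where a joint would pass 70% of its speed; a pose out of reach is approached as far as the arm can. A call with a gripper value outside its range is refused whole. "jaw" is the opening, from 0 (shut) to 1 (fully open), set as the call begins (left out, the last holds). The fingers move at their own pace and stop on an object; "newtons" is the grip in N (left out, the last holds). Time passes only in rows, so rows that repeat a pose let the fingers close. It gives the time, the measured TCP pose, the force and the opening at its end, in the units of the state.
- sense(): the state, without advancing time (a new reading comes with each control period).
- optics.get_image(name): name is "scene" or "top" or "wrist"; returns (picture, depth): 480x640x3 uint8, red, green, blue; 480x640 float32, m along the optical axis (not along the pixel's ray), 0 where there is no reading.
- optics.camera_params(name): a dict with "fx", "fy", "cx", "cy" (pixels), "world_to_cam" (4x4, takes a point from world to camera coordinates). Camera axes: x right, y up, looking along -z (the intrinsics and any distortion apply to the point x, -y, -z); pixel columns grow to the right and rows downward; lengths in m; the calibration is good to about 2 mm. A picture is of the moment at which its call begins: read the wrist's pose just before it. camera_params takes no time and is no camera call; for the wrist camera it gives the pose at the moment of the call.
- workorder.sign_off(): hands the job in, once; it reports no verdict.
Trained networks look in the newest picture that a camera, given by its name, has taken for a name from the list of things; names that differ only in an ending like _2 or _b are one class to them, and where a whole thing is asked for, a point or a joint stands for the part that bears it (a point fixed in the world has none). Each returns a list of dicts, best first, with "conf" (0 to 1); they miss things now and then, are a little off and sometimes report something else, mostly with a low value. They report only what shows in the picture. A call takes as long as a camera call. They do not tell look-alikes from the thing itself.
- optics.outline_of(query, camera): "pixels" (480x640 bool, what is visible of it).
- optics.place_of(query, camera): "position" ([x, y, z] in m, in the coordinates of the camera as it stood for that picture, good to about 4 mm: a listed point, or the origin of a listed thing).
The state is a dict: "clock": time; "joint_positions": joint angles; "joint_velocities": joint speeds; "joint_torque": joint torques, N m; "eef_pos": TCP position; "ee_rot": TCP orientation; "wrist_force": force on the tool from outside, world axes, zero at the start; "ft_torque": the same for the moment, N m; "gripper_width": opening from 0.0 (shut) to 1.0 (fully open).
Only numpy, scipy, OpenCV 4.12 (cv2) and the standard library are available. Lean on these libraries where they do the work, as an engineer would, in place of code of your own. Each camera call takes 0.05 s, during which the arm holds its last target.

TASK

On the lab bench two battery test trays stand side by side; the blue pack has finished its test. Swing up the hold-down bar of the tray with the blue pack until it stands about upright, then draw the blue pack (it has a white pull fin) out from beneath, sliding it along the tray's floor (do not lift it out) over the green landing until it comes to the front stop. Leave the bar up and let go of the pack.

Things in the scene. Friction and masses are not known exactly. Their poses are not given: they have to be found in the camera images.
- tray_a: Fixed aluminium tray holding the blue pack. Origin: bench level; x to its closed rear, -x the way out, z up. Floor top z=12 mm, x -120 to 115. Rails: inner faces y=+-36, tops z=26. Front stop: inner face x=-112, top z=26. Rear wall: inner face x=107, top z=46. Green landing: x -112 to -6. Hinge post: x=50, y=62, 24 x 16, top z=66. Bar rest: x=50, y=-46. Its twin beside it holds a grey pack.
- bar_a_grip (a point): Centre of the red sleeve on the free end of the steel bar over the blue pack; when down at tray (50, -80, 51) mm. Hinge axis: parallel to tray x through tray (50, 62, 51); radius 142 mm. Bar 14 x 14 mm; sleeve 16 wide (tray x), 36 along the bar, 18 high, free space all round. Pinch it by the sides facing along tray x; the bar turns between fingers that stay vertical.
- bar_a (a joint): Angle of that bar, rad: 0 down (level across the tray, blocking the pack), 1.57 upright above its hinge, 1.75 end of travel. Starts at 0 to 0.1. The hinge is stiff: the bar stays at any angle where it is left; lifting takes about 2 N at the grip.
- pack_a_fin (a point): Middle of the white fin on the blue pack, 50 mm above its underside; x to the rear. Pack 110 (x) x 64 x 30 mm, rear 43 mm raised to 54; 0.3 to 0.65 kg. Fin 42 mm ahead of the pack's middle: 26 (x) x 14 (y) mm, from 30 to 66 mm up; pinch it along y. Starts square at tray (8, 0, 62) mm within 1.5; at the front stop (-99, 0, 62). 4 mm play to each rail.
Not all that is in view belongs to the job. Of the things that look like the part that bears pack_a_fin, the smallest one is meant.

How it is judged:
By the outcome, as a careful person would: the job done as asked, in the order asked, and still so for the second after the job is handed in, with the robot touching nothing.
It also fails if it takes over 48 s, if anything falls off the work surface, if the arm or the gripper's body presses on something with over 40 N, if the wrist force passes 120 N, or if a joint passes its speed limit or range.

## Working session

There is one attempt and no reset: what is moved stays moved. The work goes in short steps, Python scripts to look and compute and a tool call to move; the robot and the scene stay as the last step left them, time stands still between calls to the robot, and variables do not carry over. Pictures are saved under pics/ and viewed, and the job is handed in when it is done.

Besides the shell and the picture viewer there is one more tool, called after "Call:" by a JSON object that holds its "method" and its "body", one argument or row to a line. arm_command: Moves the arm, as the interface text tells. Its arguments: {"type":"object","properties":{"steps":{"type":"array"},"jaw":{"type":"number"},"newtons":{"type":"number"}},"required":["steps"]}

```bash
ls; mkdir -p pics
cat > h.py <<'E'
from bench import sense, optics, workorder, env
import numpy as np, cv2
from scipy.spatial.transform import Rotation as R
def save(n,f):
    p,d=optics.get_image(n); cv2.imwrite(f'pics/{f}.png',p[:,:,::-1]); np.save(f'pics/{f}_d.npy',d); return p,d
def c2w(n,p):
    M=np.linalg.inv(np.array(optics.camera_params(n)["world_to_cam"])); return M[:3,:3]@np.array(p)+M[:3,3]
def w2p(n,p):
    c=optics.camera_params(n); M=np.array(c["world_to_cam"]); q=M[:3,:3]@np.array(p)+M[:3,3]
    return c["cx"]+c["fx"]*q[0]/-q[2], c["cy"]+c["fy"]*-q[1]/-q[2]
def px(n,u,v,z):
    c=optics.camera_params(n); return c2w(n,[(u-c["cx"])/c["fx"]*z,-(v-c["cy"])/c["fy"]*z,-z])
def rot():
    w,x,y,z=sense()["ee_rot"]; return R.from_quat([x,y,z,w]).as_matrix()
E
python3 - <<'E'
from h import *
np.set_printoptions(precision=4,suppress=True)
s=sense(); print(s); print(rot())
for n in ["scene","top"]:
    save(n,n+"0"); print(n,optics.camera_params(n))
    for q in ["tray_a","bar_a_grip","pack_a_fin"]:
        for r in optics.place_of(q,n): 
            w=c2w(n,r["position"]); print(q,r["conf"],w,w2p(n,w))
E
```

```text
pics
{'clock': 0.0, 'joint_positions': array([-1.2892,  0.69  , -0.1945,  1.5663,  0.1573,  0.9025, -0.2151]), 'joint_velocities': array([ 0.0007, -0.0018, -0.0008,  0.0009, -0.0013,  0.0006, -0.0009]), 'joint_torque': array([ -0.0001, -52.7562,  -1.2668, -15.3436,  -0.0526,   0.0063,
         0.0002]), 'eef_pos': array([0.1532, 0.6053, 0.2379]), 'ee_rot': array([ 0.7017,  0.0867,  0.7017, -0.088 ]), 'wrist_force': array([ 0.6832,  0.3585, -0.4113]), 'ft_torque': array([ 0.0059, -0.0338,  0.0247]), 'gripper_width': 0.9980486394960796}
[[-0.0003  0.2452  0.9695]
 [-0.0018  0.9695 -0.2452]
 [-1.     -0.0018  0.0001]]
scene {'fx': 452.37029565808433, 'fy': 452.37029565808433, 'cx': 324.4961266693884, 'cy': 232.95336772383047, 'world_to_cam': array([[-0.7444,  0.6673,  0.0237,  0.5322],
       [-0.376 , -0.4481,  0.8111,  0.1559],
       [ 0.5519,  0.5948,  0.5845, -1.2743],
       [ 0.    ,  0.    ,  0.    ,  1.    ]])}
tray_a 0.89 [ 0.5367 -0.1628  0.    ] (np.float64(334.63858096779734), np.float64(221.54836724719632))
tray_a 0.33 [ 0.5417 -0.1698  0.0587] (np.float64(331.919861847654
[... 585 characters left out ...]
y([[-0.027 , -0.9996, -0.0036, -0.0832],
       [ 0.9812, -0.0272,  0.1911, -0.6651],
       [-0.1911,  0.0016,  0.9816, -0.9469],
       [ 0.    ,  0.    ,  0.    ,  1.    ]])}
tray_a 0.92 [ 0.5378 -0.1658  0.0008] (np.float64(363.38820773355206), np.float64(304.4491450118298))
bar_a_grip 0.81 [ 0.5665 -0.2543  0.0522] (np.float64(411.809008949658), np.float64(285.8558579004929))
pack_a_fin 0.83 [ 0.76   -0.3457  0.0716] (np.float64(455.630784175532), np.float64(181.81401343665777))
pack_a_fin 0.82 [ 0.8356 -0.1839  0.065 ] (np.float64(368.6454135674293), np.float64(147.57479446982353))
pack_a_fin 0.65 [ 0.5459 -0.1671  0.0612] (np.float64(365.9088879436248), np.float64(297.78455646982934))
```

View pics/scene0.png

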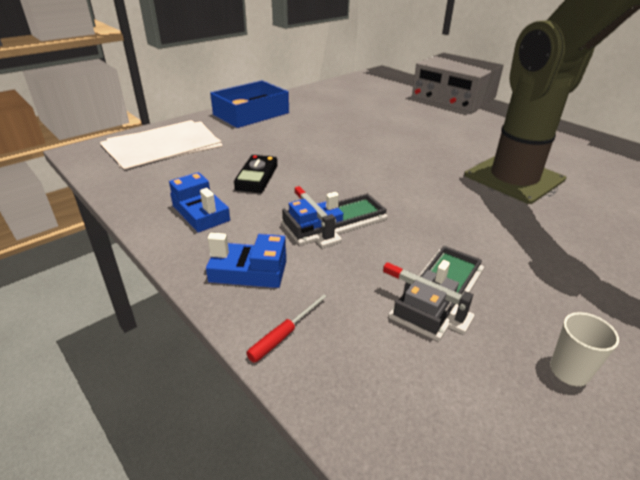

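View pics/top0.png

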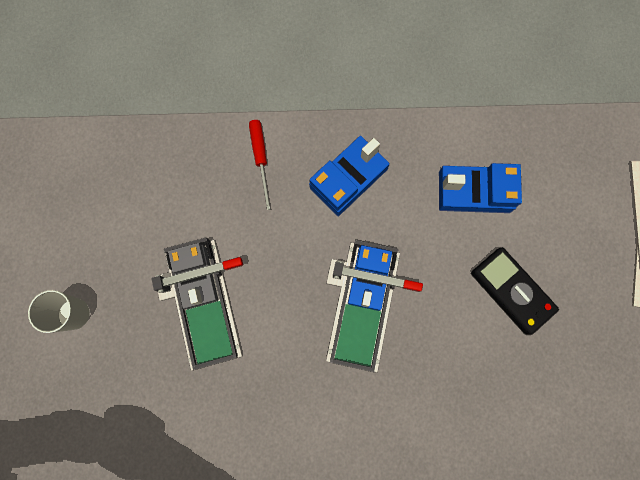

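The pictures show three finned blue packs: loose ones at top (348,175) and (480,187), and one in the right-hand tray at (370,270), fin (367,298). The loose ones look larger and aren't in a tray, so the one in the tray is my choice. The grey pack's twin tray is at (200,290). Next come a close crop and the tray pose.

Run:
```python
from h import *
np.set_printoptions(precision=4,suppress=True)
p=cv2.imread('pics/top0.png'); d=np.load('pics/top0_d.npy')
cv2.imwrite('pics/crop0.png',cv2.resize(p[225:385,310:440],None,fx=4.5,fy=3.7*1.0,interpolation=cv2.INTER_CUBIC)[:600,:800])
hsv=cv2.cvtColor(p,cv2.COLOR_BGR2HSV)
g=cv2.inRange(hsv,(60,80,40),(90,255,255)); g[:,:300]=0
v,u=np.nonzero(g); print(len(u))
W=np.array([px("top",a,b,d[b,a]) for a,b in zip(u,v)])
print("green z",np.median(W[:,2]))
r=cv2.minAreaRect((W[:,:2]*1000).astype(np.float32)); print(r, cv2.boxPoints(r))
# blue pack sizes
b=cv2.inRange(hsv,(105,120,60),(125,255,255))
n,l,st,c=cv2.connectedComponentsWithStats(b)
for i in range(1,n):
    if st[i,4]>150:
        v,u=np.nonzero(l==i); Wb=np.array([px("top",a,bb,d[bb,a]) for a,bb in zip(u,v)])
        print(c[i],st[i,4],cv2.minAreaRect((Wb[:,:2]*1000).astype(np.float32)),Wb[:,2].max())
# height map around tray: 
vv,uu=np.mgrid[225:385,310:440]; Wt=np.array([px("top",a,bb,d[bb,a]) for a,bb in zip(uu.ravel(),vv.ravel())])
print("bench z",np.median(Wt[np.abs(Wt[:,2])<.006,2]))
fin=(hsv[vv.ravel(),uu.ravel(),1]<40)&(Wt[:,2]>.065)&(Wt[:,2]<.09)
print("fin",fin.sum(),Wt[fin].mean(0),np.median(Wt[fin],0))
h=hsv[vv.ravel(),uu.ravel()]
red=((h[:,0]<8)|(h[:,0]>172))&(h[:,1]>150)
print("red",red.sum(),Wt[red].mean(0),Wt[red].min(0),Wt[red].max(0),cv2.minAreaRect((Wt[red&(Wt[:,2]>.04)][:,:2]*1000).astype(np.float32)))
```

```text
2032Traceback (most recent call last):
  File "<stdin>", line 8, in <module>
  File "h.py", line 12, in px
    c=optics.camera_params(n); return c2w(n,[(u-c["cx"])/c["fx"]*z,-(v-c["cy"])/c["fy"]*z,-z])
                                      ~~~^^^^^^^^^^^^^^^^^^^^^^^^^^^^^^^^^^^^^^^^^^^^^^^^^^^^^
  File "h.py", line 7, in c2w
    M=np.linalg.inv(np.array(optics.camera_params(n)["world_to_cam"])); return M[:3,:3]@np.array(p)+M[:3,3]
                             ~~~~~~~~~~~~~~~~~~~~^^^
ValueError: time passes only in moves, steps and waits
```

View pics/crop0.png

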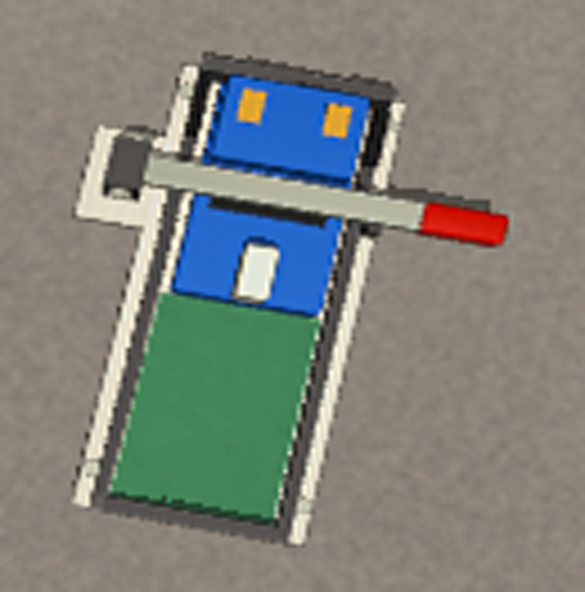

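The crop confirms it: a blue pack with a white fin sits under a steel bar with a red sleeve, the green landing ahead of it and the hinge post on the left. I need to vectorise the script because there's a limit on camera_params calls.

```bash
cat >> h.py <<'E'
def cloud(n,u,v,d,c=None):
    c=c or optics.camera_params(n); M=np.linalg.inv(np.array(c["world_to_cam"])); z=d[v,u]
    P=np.stack([(u-c["cx"])/c["fx"]*z,-(v-c["cy"])/c["fy"]*z,-z],1); return P@M[:3,:3].T+M[:3,3]
E
cat > a.py <<'E'
from h import *
np.set_printoptions(precision=4,suppress=True)
C=optics.camera_params("top")
p=cv2.imread('pics/top0.png'); d=np.load('pics/top0_d.npy')
hsv=cv2.cvtColor(p,cv2.COLOR_BGR2HSV)
vv,uu=np.mgrid[0:480,0:640]
W=cloud("top",uu.ravel(),vv.ravel(),d,C).reshape(480,640,3)
rect=lambda m: cv2.minAreaRect((W[m][:,:2]*1000).astype(np.float32))
g=cv2.inRange(hsv,(60,80,40),(90,255,255))>0; g[:,:300]=0
print("green z",np.median(W[g][:,2]),rect(g)); print(cv2.boxPoints(rect(g)))
b=cv2.inRange(hsv,(105,120,60),(125,255,255))
n,l,st,c=cv2.connectedComponentsWithStats(b)
for i in range(1,n):
    if st[i,4]>150: print(c[i],st[i,4],rect(l==i),W[l==i][:,2].max())
roi=np.zeros((480,640),bool); roi[225:385,310:440]=1
print("bench z",np.median(W[roi&(abs(W[:,:,2])<.006)][:,2]))
fin=roi&(hsv[:,:,1]<60)&(W[:,:,2]>.068)&(W[:,:,2]<.09)&(vv>285)
print("fin",fin.sum(),W[fin].mean(0),W[fin].min(0),W[fin].max(0))
red=roi&((hsv[:,:,0]<8)|(hsv[:,:,0]>172))&(hsv[:,:,1]>150)&(W[:,:,2]>.04)
print("red",red.sum(),W[red].mean(0),W[red].min(0),W[red].max(0),rect(red))
E
python3 a.py
```

```text
green z 0.012342921309960508 ((481.7565612792969, -145.06607055664062), (82.28140258789062, 105.82962036132812), 76.38641357421875)
[[ 420.645  -172.5962]
 [ 523.5013 -197.5056]
 [ 542.8682 -117.5359]
 [ 440.0118  -92.6265]]
[347.5792 176.5975] 2683 ((681.0498046875, -104.32064819335938), (136.71775817871094, 400.7049255371094), 69.92223358154297) 1.0562528691881585
[481.3166 189.1477] 2966 ((667.707763671875, -261.2757873535156), (150.55848693847656, 488.87152099609375), 33.717445373535156) 1.0562528691881585
[373.1253 260.4264] 734 ((551.2163696289062, -162.38143920898438), (66.10826110839844, 195.17877197265625), 71.27289581298828) 1.0562528691881585
[366.351  293.8392] 715 ((519.5323486328125, -155.84375), (67.5479507446289, 134.44752502441406), 68.45756530761719) 1.0562528691881585
bench z -0.000136631879529725
fin 111 [ 0.5439 -0.1674  0.0775] [ 0.5314 -0.1756  0.0712] [ 0.5574 -0.1585  0.0822]
red 162 [ 0.5652 -0.2516  0.0782] [ 0.4694 -0.2728  0.0543] [ 0.5772 -0.0997  1.0563] ((528.8331909179688, -181.29559326171875), (30.34320831298828, 199.51849365234375), 27.434062957763672)
```

```bash
cat >> a.py <<'E'
print('----')
g=cv2.erode(g.astype(np.uint8),np.ones((3,3)))>0
n,l,st,c=cv2.connectedComponentsWithStats(g.astype(np.uint8)); g=l==1+np.argmax(st[1:,4])
print(rect(g),g.sum())
# edges per row -> lines on plane z=.012
G=W[g]; c2=cv2.contourArea
for th in np.radians([-15,-14,-13,-12,-11]):
    ex=np.array([np.cos(th),np.sin(th)]); ey=np.array([-ex[1],ex[0]])
    a=G[:,:2]@ex; bb=G[:,:2]@ey
    # per-x-bin extent
    L=[];H=[]
    xs=np.linspace(a.min()+.01,a.max()-.01,12)
    for x in xs:
        m=abs(a-x)<.005; L.append(bb[m].min());H.append(bb[m].max())
    print(np.degrees(th),np.polyfit(xs,L,1)[0],np.polyfit(xs,H,1)[0],np.median(L),np.median(H),np.percentile(a,[1,99]))
    m=red&(W[:,:,2]<.08); r=W[m][:,:2]; F=W[fin][:,:2]
    print("   red",np.c_[r@ex,r@ey].mean(0),np.c_[r@ex,r@ey].min(0),np.c_[r@ex,r@ey].max(0),W[m][:,2].max(),"fin",np.c_[F@ex,F@ey].mean(0))
m=red&(W[:,:,2]<.08);print(rect(m)); 
bar=roi&(W[:,:,2]>.045)&(W[:,:,2]<.09)&(hsv[:,:,1]<60)&(uu>345)&(vv<285)&(vv>260); print('bar',bar.sum(),rect(bar))
for k in range(345,425,8):
    q=(bar|m)&(uu>=k)&(uu<k+8); print(k,W[q].mean(0))
E
python3 a.py | sed -n '/----/,$p'
```

```text
----
((482.3287048339844, -143.9943389892578), (79.88409423828125, 101.71573638916016), 76.3306884765625) 1816
-14.999999999999998 0.02295431252861876 -0.027305507052800812 -0.05409526836432276 0.01029161647173855 [0.4537 0.5527]
   red [ 0.6135 -0.099 ] [ 0.6057 -0.1172] [ 0.6222 -0.082 ] 0.0646672889783022 fin [ 0.5687 -0.021 ]
-14.0 0.005903374930848889 -0.08348784051736025 -0.06288082422489802 0.0013584536409135977 [0.4533 0.5522]
   red [ 0.6117 -0.1097] [ 0.6039 -0.1279] [ 0.6202 -0.0926] 0.0646672889783022 fin [ 0.5682 -0.0309]
-13.0 -0.011234768408563092 -0.09933181737669335 -0.07157262676945314 -0.007576972781129112 [0.4527 0.5516]
   red [ 0.6097 -0.1204] [ 0.6019 -0.1385] [ 0.6181 -0.1032] 0.0646672889783022 fin [ 0.5676 -0.0408]
-12.000000000000002 -0.028200889508238725 -0.11611998566182014 -0.08037424076481339 -0.01656349284567915 [0.4519 0.5508]
   red [ 0.6075 -0.131 ] [ 0.5998 -0.1492] [ 0.6158 -0.1138] 0.0646672889783022 fin [ 0.5668 -0.0507]
-11.0 -0.044756030157484375 -0.0812477222705511 -0.08900019760232462 -0.02497750906627528 [0.4511 0.5499]
   red [ 0.6051 -0.1416] [ 0.5975 -0.1597] [ 0.6136 -0.1243] 0.0646672889783022 fin [ 0.5658 -0.0606]
((567.1467895507812, -254.98707580566406), (35.3366584777832, 16.004655838012695), 77.59032440185547)
bar 462 ((583.1430053710938, -184.0778350830078), (109.47970581054688, 17.40825653076172), 77.0950927734375)
345 [ 0.5949 -0.1377  0.0576]
353 [ 0.5915 -0.1518  0.0574]
361 [ 0.5879 -0.1664  0.0572]
369 [ 0.584  -0.1811  0.0573]
377 [ 0.5808 -0.1958  0.0576]
385 [ 0.5776 -0.2106  0.0577]
393 [ 0.5755 -0.2252  0.0577]
401 [ 0.5705 -0.2407  0.0592]
409 [ 0.5669 -0.2543  0.06  ]
417 [ 0.5648 -0.267   0.0594]
```

Everything fits a tray yaw of about -13.4° with the origin near (536, -165.5) mm. The grip predicted from the fin, (566, -255), matches the measured sleeve, and its top at z=60 says the bar is at about 0 rad. I'll write a helper and swing the arm over along an arc.

```bash
cat >> h.py <<'E'
TH=np.radians(-13.4); O=np.array([536.1,-165.5,0])
def t2w(p): c,s=np.cos(TH),np.sin(TH); return O+np.array([c*p[0]-s*p[1],s*p[0]+c*p[1],p[2]])
def w2t(p): c,s=np.cos(TH),np.sin(TH); q=np.array(p)-O; return np.array([c*q[0]+s*q[1],-s*q[0]+c*q[1],q[2]])
def rel(tw,yaw=None):
    """world TCP mm, desired world yaw of tool y -> shift, turn"""
    Rm=rot(); s=Rm.T@(np.array(tw)-1000*np.array(sense()["eef_pos"]))
    cur=np.arctan2(Rm[1,1],Rm[0,1]); t=0 if yaw is None else -((yaw-cur+np.pi)%(2*np.pi)-np.pi)
    return np.round(s,1).tolist(),round(float(t),3)
def st():
    s=sense(); Rm=rot(); e=1000*np.array(s["eef_pos"])
    print("t",round(s["clock"],2),"tcp",e.round(1),"tray tcp",w2t(e).round(1),"toolyaw",np.degrees(np.arctan2(Rm[1,1],Rm[0,1])).round(1),"tilt",(-Rm[2,0]).round(4),"F",s["wrist_force"].round(1),"w",round(s["gripper_width"],3)); print("q",s["joint_positions"].round(2))
E
cat > arc.py <<'E'
from h import *
st(); e=1000*sense()["eef_pos"]; a0=np.degrees(np.arctan2(e[1],e[0]))
import sys
a1=float(sys.argv[1]); n=8
for i in range(1,n+1):
    a=np.radians(a0+(a1-a0)*i/n); r=np.hypot(e[0],e[1])+(622-np.hypot(e[0],e[1]))*i/n
    print(*rel([r*np.cos(a),r*np.sin(a),240],a))
E
python3 arc.py 45
```

```text
t 0.4 tcp [153.3 605.9 238.6] tray tcp [-551.2  661.6  238.6] toolyaw 75.8 tilt 1.0 F [-0.7  0.2 -0.5] w 1.003
q [-1.29  0.69 -0.19  1.57  0.16  0.9  -0.22]
[-1.4, -1.8, 41.9] 0.067
[-1.4, -6.4, 83.6] 0.134
[-1.4, -13.7, 124.9] 0.202
[-1.4, -23.9, 165.6] 0.269
[-1.4, -36.7, 205.5] 0.336
[-1.4, -52.1, 244.3] 0.403
[-1.4, -70.2, 282.1] 0.47
[-1.4, -90.7, 318.5] 0.538
```

Call:
{"method": "arm_command", "body": {
  "steps": [
    [[0, -2, 40], 0.065],
    [[0, -6, 82], 0.13],
    [[0, -14, 124], 0.2],
    [[0, -24, 165], 0.27],
    [[0, -37, 205], 0.335],
    [[0, -52, 244], 0.4],
    [[0, -70, 282], 0.47],
    [[0, -91, 318], 0.54]
  ]
}}

```text
clock: 1.2
eef_pos: [0.4408, 0.4387, 0.2386]
ee_rot: [0.653, 0.273, 0.652, -0.272]
wrist_force: [0.9, 0.9, 0.3]
gripper_width: 0.997
```

```bash
python3 arc.py 14
```

```text
t 1.2 tcp [440.8 438.7 238.6] tray tcp [-232.8  565.7  238.6] toolyaw 44.7 tilt 1.0 F [0.9 0.9 0.3] w 0.997
q [-0.82  0.68 -0.07  1.58  0.06  0.88 -0.13]
[-1.4, -1.3, 41.9] 0.064
[-1.4, -5.4, 83.5] 0.132
[-1.4, -12.2, 124.8] 0.199
[-1.4, -21.9, 165.6] 0.266
[-1.4, -34.2, 205.6] 0.334
[-1.4, -49.3, 244.7] 0.401
[-1.4, -66.9, 282.7] 0.468
[-1.4, -87.0, 319.4] 0.536
```

Call:
{"method": "arm_command", "body": {
  "steps": [
    [[0, -2, 40], 0.065],
    [[0, -6, 82], 0.13],
    [[0, -13, 124], 0.2],
    [[0, -23, 165], 0.27],
    [[0, -35, 205], 0.335],
    [[0, -50, 244], 0.4],
    [[0, -67, 282], 0.47],
    [[0, -87, 318], 0.54]
  ]
}}

```text
clock: 2.0
eef_pos: [0.6034, 0.1499, 0.2387]
ee_rot: [0.556, 0.438, 0.555, -0.437]
wrist_force: [-0.1, -0.7, 0.2]
gripper_width: 1.002
```

```bash
python3 arc.py -16
```

```text
t 2.0 tcp [603.4 149.9 238.7] tray tcp [ -7.7 322.5 238.7] toolyaw 13.6 tilt 1.0 F [-0.1 -0.7  0.2] w 1.002
q [-0.34  0.68  0.05  1.58 -0.04  0.88 -0.05]
[-1.3, -1.0, 40.6] 0.059
[-1.3, -4.7, 81.1] 0.124
[-1.4, -11.0, 121.2] 0.19
[-1.4, -20.0, 160.9] 0.255
[-1.4, -31.5, 199.8] 0.32
[-1.4, -45.5, 238.0] 0.386
[-1.5, -62.0, 275.1] 0.451
[-1.5, -80.9, 311.1] 0.516
```

Call:
{"method": "arm_command", "body": {
  "steps": [
    [[0, -1, 40], 0.06],
    [[0, -5, 81], 0.12],
    [[0, -11, 121], 0.19],
    [[0, -20, 161], 0.255],
    [[0, -32, 200], 0.32],
    [[0, -46, 238], 0.385],
    [[0, -62, 275], 0.45],
    [[0, -81, 311], 0.471]
  ]
}}

```text
clock: 2.8
eef_pos: [0.5978, -0.1728, 0.2385]
ee_rot: [0.438, 0.556, 0.438, -0.555]
wrist_force: [-0.2, 0.8, -0.2]
gripper_width: 1.0
```

Run:
```python
from h import *
st()
print(rel(t2w([20,-80,200]),TH))
save("wrist","w1"); c=optics.camera_params("wrist"); print(np.round(np.linalg.inv(c["world_to_cam"]),3))
for q in ["bar_a_grip","pack_a_fin"]:
    for r in optics.place_of(q,"wrist"): print(q,r["conf"],c2w("wrist",r["position"])*1000)
```

```text
t 2.8 tcp [ 597.8 -172.8  238.5] tray tcp [ 61.7   7.2 238.5] toolyaw -13.5 tilt 1.0 F [-0.2  0.8 -0.2] w 1.0
q [ 0.13  0.69  0.14  1.59 -0.12  0.88  0.08]
([38.3, -41.6, 87.3], -0.001)
[[ 0.97   0.232  0.072  0.612]
 [-0.243  0.925  0.293 -0.109]
 [ 0.002 -0.302  0.953  0.385]
 [ 0.     0.     0.     1.   ]]
bar_a_grip 0.72 [ 566.94306604 -265.35886219   51.62818585]
pack_a_fin 0.78 [ 543.43012142 -170.81637903   67.07116786]
pack_a_fin 0.7 [ 835.46987988 -191.46963148   66.92069371]
```

View pics/w1.png

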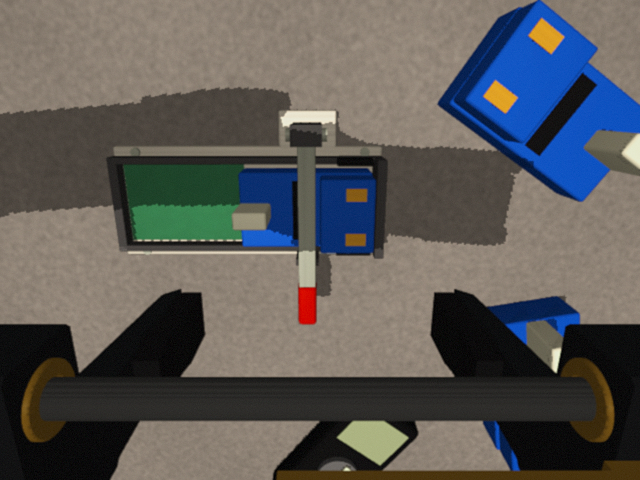

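The wrist view shows the tray square to the image, the sleeve at (307,305), the fin at (252,217) and the hinge post at (305,130). I'll check the sleeve centre using its depth.

```bash
cat > wr.py <<'E'
from h import *
import sys
def ana(f,c):
    p=cv2.imread(f'pics/{f}.png'); d=np.load(f'pics/{f}_d.npy'); hsv=cv2.cvtColor(p,cv2.COLOR_BGR2HSV)
    vv,uu=np.mgrid[0:480,0:640]; W=1000*cloud("wrist",uu.ravel(),vv.ravel(),d,c).reshape(480,640,3)
    T=np.array([w2t(x) for x in W.reshape(-1,3)]).reshape(480,640,3)
    red=((hsv[:,:,0]<8)|(hsv[:,:,0]>172))&(hsv[:,:,1]>170)&(d>0)
    red=cv2.erode(red.astype(np.uint8),np.ones((2,2)))>0
    red&=(T[:,:,2]>30)&(abs(T[:,:,0]-50)<40)
    if red.any(): print("red tray",np.percentile(T[red],[2,50,98],axis=0).round(1).tolist())
    top=red&(T[:,:,2]>np.percentile(T[red][:,2],95)-3); print(" top",np.percentile(T[top],[2,50,98],axis=0).round(1).tolist())
    fin=(hsv[:,:,1]<60)&(T[:,:,2]>75)&(T[:,:,2]<83)&(abs(T[:,:,1])<25)&(T[:,:,0]<30)&(T[:,:,0]>-130)
    if fin.any(): print("fin top",fin.sum(),np.percentile(T[fin],[2,50,98],axis=0).round(1).tolist())
    g=cv2.inRange(hsv,(50,60,20),(90,255,255))>0; g&=abs(T[:,:,2]-12)<6
    print("green",np.percentile(T[g],[.5,50,99.5],axis=0).round(1).tolist())
    b=cv2.inRange(hsv,(105,120,30),(125,255,255))>0; b&=(abs(T[:,:,2]-42)<5)&(abs(T[:,:,1])<60)&(T[:,:,0]<62)
    if b.any(): print("blue low top",np.percentile(T[b],[1,50,99],axis=0).round(1).tolist())
if __name__=="__main__":
    ana(sys.argv[1],optics.camera_params("wrist"))
E
python3 wr.py w1
```

```text
red tray [[45.1, -98.8, 59.6], [51.9, -82.3, 61.3], [58.5, -67.4, 62.8]]
 top [[45.2, -98.8, 59.8], [51.8, -82.3, 61.3], [58.5, -67.4, 62.8]]
fin top 599 [[-3.0, -9.6, 76.0], [9.3, -2.6, 78.7], [21.7, 3.2, 80.4]]
green [[-109.8, -37.6, 11.5], [-60.9, -1.1, 13.4], [-9.6, 30.6, 15.3]]
blue low top [[-3.0, -35.3, 40.8], [24.7, 4.0, 43.0], [61.5, 27.9, 44.8]]
```

Run:
```python
from h import *
for z in (110,33): print(rel(t2w([51,-81,z]),TH))
```

```text
([128.8, -9.6, 84.9], -0.006)
([205.8, -9.7, 84.7], -0.006)
```

Call:
{"method": "arm_command", "body": {
  "steps": [
    [[20, -3, 25], 0],
    [[50, -6, 50], 0],
    [[85, -9, 75], 0],
    [[115, -10, 85], 0],
    [[140, -10, 85], 0],
    [[160, -10, 85], 0],
    [[165, -10, 85], 0],
    [[165, -10, 85], 0]
  ],
  "jaw": 0.6
}}

```text
clock: 3.75
eef_pos: [0.5668, -0.2549, 0.0733]
ee_rot: [-0.437, -0.556, -0.437, 0.556]
wrist_force: [-0.6, 0.3, 0.4]
gripper_width: 0.602
```

Run:
```python
from h import *
st(); c=optics.camera_params("wrist"); save("wrist","w2")
from wr import ana
ana("w2",c)
print(rel(t2w([51,-81,33]),TH))
```

```text
t 3.75 tcp [ 566.8 -254.9   73.3] tray tcp [ 50.6 -79.8  73.3] toolyaw -13.7 tilt 1.0 F [-0.6  0.3  0.4] w 0.602
q [ 0.3   0.91  0.09  1.7  -0.13  0.54  0.23]
red tray [[45.7, -95.1, 59.2], [52.6, -78.2, 60.8], [59.8, -63.1, 62.2]]
 top [[45.8, -95.1, 59.3], [52.6, -78.3, 60.8], [59.8, -63.1, 62.2]]
fin top 3627 [[-2.3, -7.0, 76.5], [10.1, -0.2, 78.6], [22.2, 6.2, 80.0]]
green [[-101.9, -34.3, 11.4], [-57.0, 1.2, 13.1], [-12.6, 34.7, 14.9]]
blue low top [[-2.4, -31.6, 41.0], [23.5, 4.3, 42.7], [61.6, 30.9, 44.3]]
([41.2, -0.4, 0.7], -0.005)
```

View pics/w2.png

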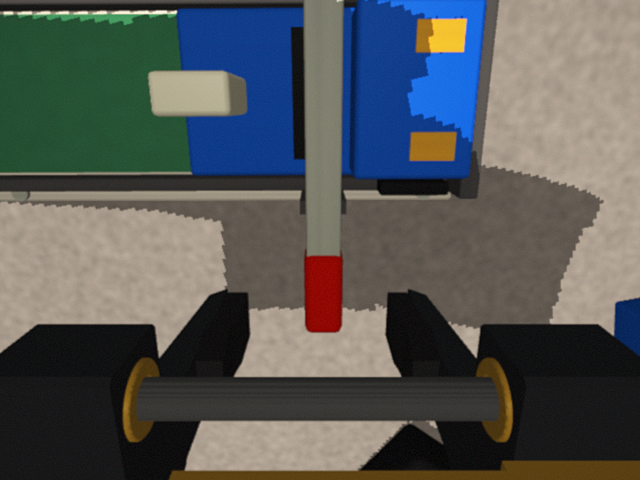

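The sleeve (323,293) lies about 2 mm to tray +x of the finger centre (318), so I correct by that much, go down and close gently.

Call:
{"method": "arm_command", "body": {
  "steps": [
    [[12, 2, 1], 0],
    [[26, 2, 1], 0],
    [[38, 2, 1], 0],
    [[41, 2, 1], 0],
    [[41, 2, 1], 0]
  ]
}}

```text
clock: 4.3
eef_pos: [0.5685, -0.2567, 0.0323]
ee_rot: [-0.437, -0.556, -0.437, 0.556]
wrist_force: [-0.6, 0.4, 1.1]
gripper_width: 0.601
```

Call:
{"method": "arm_command", "body": {
  "steps": [
    [[0, 0, 0], 0],
    [[0, 0, 0], 0],
    [[0, 0, 0], 0],
    [[0, 0, 0], 0],
    [[0, 0, 0], 0],
    [[0, 0, 0], 0],
    [[0, 0, 0], 0]
  ],
  "jaw": 0.0,
  "newtons": 12
}}

```text
clock: 5.0
eef_pos: [0.569, -0.2569, 0.0325]
ee_rot: [-0.437, -0.556, -0.436, 0.556]
wrist_force: [-0.4, 0.3, 0.8]
gripper_width: 0.177
```

Run:
```python
from h import *
st(); print(sense()["ft_torque"])
e=1000*sense()["eef_pos"]; t=w2t(e)
# arc rows relative in tool axes
Rm=rot(); y0,z0=62,51; 
ry,rz=t[1]-y0, t[2]+19-z0; print(ry,rz)
for a in np.arange(0.1,1.62,0.1):
    py=ry*np.cos(a)+rz*np.sin(a); pz=-ry*np.sin(a)+rz*np.cos(a)
    w=t2w([t[0],y0+py,z0+pz-19]); print(round(a,2),rel(w,TH))
```

```text
t 5.0 tcp [ 569.  -256.9   32.5] tray tcp [ 53.1 -81.3  32.5] toolyaw -13.7 tilt 1.0 F [-0.4  0.3  0.8] w 0.177
q [ 0.31  0.97  0.08  1.7  -0.14  0.47  0.23]
[-0.15299772 -0.15598717  0.04469732]
-143.26597215284562 0.4810226102649722
0.1 ([-14.3, 0.0, -0.7], -0.005)
0.2 ([-28.5, 0.0, -2.9], -0.005)
0.3 ([-42.3, 0.0, -6.5], -0.005)
0.4 ([-55.8, -0.0, -11.4], -0.005)
0.5 ([-68.6, -0.0, -17.7], -0.005)
0.6 ([-80.8, -0.1, -25.2], -0.005)
0.7 ([-92.2, -0.1, -33.9], -0.005)
0.8 ([-102.7, -0.1, -43.7], -0.005)
0.9 ([-112.1, -0.2, -54.5], -0.005)
1.0 ([-120.4, -0.2, -66.1], -0.005)
1.1 ([-127.5, -0.3, -78.6], -0.005)
1.2 ([-133.3, -0.3, -91.7], -0.005)
1.3 ([-137.8, -0.4, -105.3], -0.005)
1.4 ([-140.9, -0.5, -119.2], -0.005)
1.5 ([-142.6, -0.6, -133.5], -0.005)
1.6 ([-142.9, -0.6, -147.8], -0.005)
```

It's gripped: 15.6 mm against the 16 mm sleeve, with almost no side force. Now I lift along the arc.

Call:
{"method": "arm_command", "body": {
  "steps": [
    [[-7, 0, 0], 0],
    [[-14, 0, -1], 0],
    [[-28, 0, -3], 0],
    [[-42, 0, -6], 0],
    [[-56, 0, -11], 0],
    [[-69, 0, -18], 0],
    [[-81, 0, -25], 0],
    [[-92, 0, -34], 0]
  ]
}}

```text
clock: 5.8
eef_pos: [0.5766, -0.2247, 0.1261]
ee_rot: [-0.438, -0.556, -0.435, 0.557]
wrist_force: [-0.8, -5.6, 1.0]
gripper_width: 0.179
```

```bash
cat > arcb.py <<'E'
from h import *
st(); print(sense()["ft_torque"])
e=1000*sense()["eef_pos"]; t=w2t(e); ry,rz=t[1]-62,t[2]+19-51; a0=np.arctan2(rz,-ry); r=np.hypot(ry,rz); print("angle",a0,"r",r)
for a in np.arange(np.ceil(a0*10+.3)/10,1.66,0.1):
    rr=142.5
    print(round(a,2),rel(t2w([53.1,62-rr*np.cos(a),51+rr*np.sin(a)-19]),np.radians(-13.7)))
E
python3 arcb.py
```

```text
t 5.8 tcp [ 576.6 -224.7  126.1] tray tcp [ 53.2 -48.2 126.1] toolyaw -13.8 tilt 1.0 F [-0.8 -5.6  1. ] w 0.179
q [ 0.23  0.83  0.11  1.69 -0.13  0.63  0.18]
[-1.21080972  0.20243478  0.01652231]
angle 0.7067162733954366 r 144.8732347330338
0.8 ([-8.2, -0.1, -10.9], -0.001)
0.9 ([-17.6, -0.2, -21.5], -0.001)
1.0 ([-25.9, -0.2, -33.1], -0.001)
1.1 ([-33.1, -0.3, -45.4], -0.001)
1.2 ([-38.9, -0.4, -58.4], -0.001)
1.3 ([-43.5, -0.4, -71.9], -0.001)
1.4 ([-46.6, -0.5, -85.8], -0.001)
1.5 ([-48.4, -0.6, -99.9], -0.001)
1.6 ([-48.7, -0.7, -114.2], -0.001)
```

Call:
{"method": "arm_command", "body": {
  "steps": [
    [[-10, 0, -9], 0],
    [[-19, 0, -20], 0],
    [[-27, 0, -31], 0],
    [[-34, 0, -44], 0],
    [[-40, 0, -57], 0],
    [[-44, 0, -70], 0]
  ]
}}

```text
clock: 6.4
eef_pos: [0.5931, -0.1557, 0.1709]
ee_rot: [-0.438, -0.556, -0.435, 0.557]
wrist_force: [-0.9, -4.2, 4.4]
gripper_width: 0.178
```

```bash
python3 arcb.py; python3 -c "
from h import *
save('scene','s2'); save('wrist','w3')"
```

```text
t 6.4 tcp [ 593.1 -155.7  170.9] tray tcp [ 53.2  22.7 170.9] toolyaw -13.8 tilt 1.0 F [-0.9 -4.2  4.4] w 0.178
q [ 0.1   0.76  0.14  1.68 -0.14  0.71  0.07]
[-0.89898321  0.42101574  0.01226584]
angle 1.2953721130716458 r 144.3635085654884
1.4 ([-1.6, -0.2, -15.0], -0.001)
1.5 ([-3.3, -0.3, -29.2], -0.001)
1.6 ([-3.7, -0.4, -43.4], -0.001)
```

View pics/s2.png

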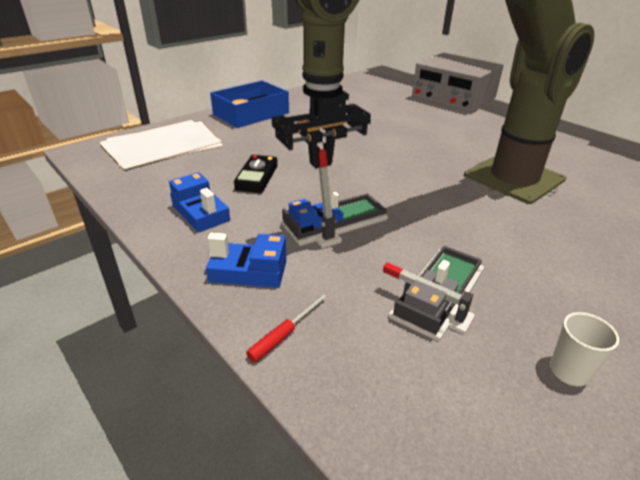

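View pics/w3.png

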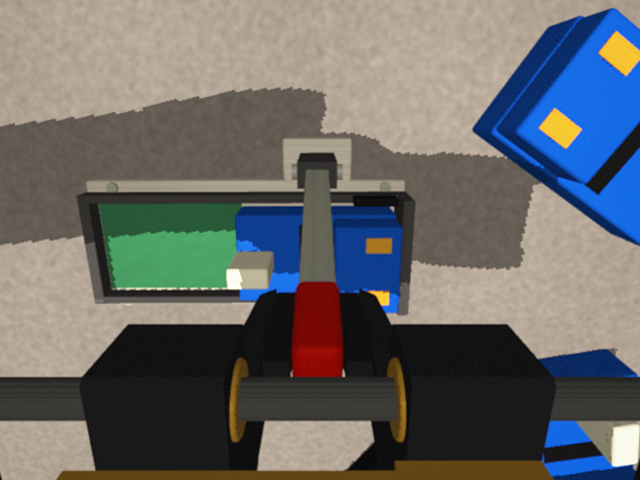

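The scene view confirms the bar is swinging up in the gripper (sleeve at (323,158)) and the pack hasn't moved. Now the last stretch to upright.

Call:
{"method": "arm_command", "body": {
  "steps": [
    [[-2, 0, -13], 0],
    [[-4, 0, -26], 0],
    [[-5, 0, -39], 0],
    [[-5, 0, -41], 0],
    [[-5, 0, -41], 0]
  ]
}}

```text
clock: 7.0
eef_pos: [0.604, -0.1104, 0.1759]
ee_rot: [0.438, 0.556, 0.438, -0.554]
wrist_force: [2.8, 1.8, -1.8]
gripper_width: 0.181
```

```bash
python3 arcb.py; python3 -c "
from h import *
save('scene','s3'); p=cv2.imread('pics/s3.png'); cv2.imwrite('pics/s3c.png',cv2.resize(p[60:260,240:420],None,fx=3,fy=3,interpolation=cv2.INTER_CUBIC))
print([w2p('scene',t2w(x)/1000) for x in ([50,62,51],[50,62,193])])"
```

```text
t 7.0 tcp [ 604.  -110.4  175.9] tray tcp [ 53.3  69.4 175.9] toolyaw -13.4 tilt 1.0 F [ 2.8  1.8 -1.8] w 0.181
q [ 0.02  0.75  0.15  1.67 -0.15  0.72  0.01]
[ 0.37775869 -0.39267204 -0.02987949]
angle 1.6218394136199072 r 144.06968210631035
[(np.float64(328.89264649016457), np.float64(221.74107134139308)), (np.float64(330.98641839886926), np.float64(162.83849680664193))]
```

View pics/s3c.png

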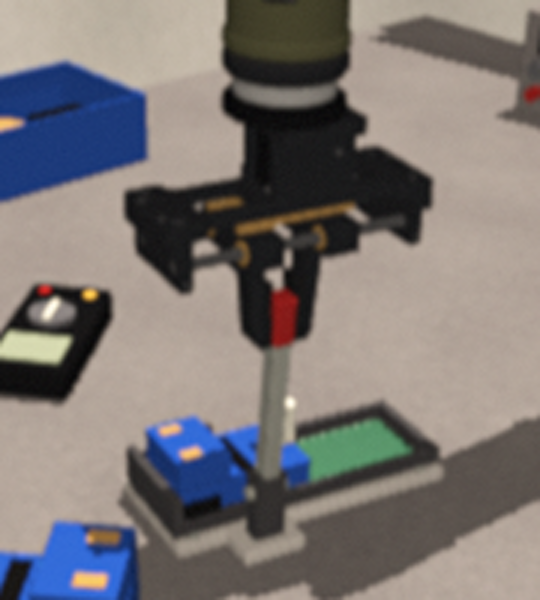

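The nominal angle is 1.62, slightly past upright. I bring it back a few mm, then measure the bar.

Call:
{"method": "arm_command", "body": {
  "steps": [
    [[0, 0, 3], 0],
    [[0, 0, 7], 0],
    [[0, 0, 7], 0]
  ]
}}

```text
clock: 7.35
eef_pos: [0.6019, -0.1191, 0.176]
ee_rot: [0.437, 0.556, 0.437, -0.555]
wrist_force: [0.8, 1.0, 1.1]
gripper_width: 0.182
```

Call:
{"method": "arm_command", "body": {
  "steps": [
    [[0, 0, 0], 0],
    [[0, 0, 0], 0],
    [[0, 0, 0], 0],
    [[0, 0, 0], 0],
    [[0, 0, 0], 0]
  ],
  "jaw": 0.7
}}

```text
clock: 7.85
eef_pos: [0.6017, -0.1192, 0.1759]
ee_rot: [0.437, 0.556, 0.437, -0.555]
wrist_force: [-0.3, -0.7, -1.0]
gripper_width: 0.616
```

Call:
{"method": "arm_command", "body": {
  "steps": [
    [[-10, 0, 0], 0],
    [[-30, 0, 0], 0],
    [[-60, 0, 0], 0],
    [[-90, 0, 0], 0],
    [[-90, 0, 0], 0]
  ]
}}

```text
clock: 8.35
eef_pos: [0.6044, -0.12, 0.271]
ee_rot: [0.44, 0.558, 0.435, -0.553]
wrist_force: [0.5, 0.4, 0.1]
gripper_width: 0.698
```

```bash
python3 arcb.py|head -3
cat > barang.py <<'E'
from h import *
import sys
f=sys.argv[1]
for n in ("scene","top"):
    p,d=save(n,f+n); hsv=cv2.cvtColor(p,cv2.COLOR_RGB2HSV); c=optics.camera_params(n)
    vv,uu=np.mgrid[0:480,0:640]; W=1000*cloud(n,uu.ravel(),vv.ravel(),d,c).reshape(480,640,3)
    T=np.array([w2t(x) for x in W.reshape(-1,3)]).reshape(480,640,3)
    red=((hsv[:,:,0]<8)|(hsv[:,:,0]>172))&(hsv[:,:,1]>150)&(T[:,:,2]>100)&(T[:,:,2]<300)&(abs(T[:,:,0]-50)<60)&(abs(T[:,:,1]-62)<80)
    print(n,red.sum(),np.percentile(T[red],[2,50,98],axis=0).round(1).tolist() if red.any() else 0)
    bar=(abs(T[:,:,0]-50)<15)&(abs(T[:,:,1]-62)<40)&(T[:,:,2]>70)&(T[:,:,2]<172)
    if bar.sum()>30: q=np.polyfit(T[bar][:,2],T[bar][:,1],1); print(" dy/dz",q[0],"-> angle",np.pi/2+np.arctan(q[0]),bar.sum())
E
python3 barang.py b1
python3 -c "
import cv2;p=cv2.imread('pics/b1scene.png'); cv2.imwrite('pics/b1c.png',cv2.resize(p[60:260,240:420],None,fx=3,fy=3,interpolation=cv2.INTER_CUBIC))"
```

```text
t 8.35 tcp [ 604.4 -120.   271. ] tray tcp [ 55.9  60.  271. ] toolyaw -13.6 tilt 1.0 F [0.5 0.4 0.1] w 0.698
q [ 0.02  0.64  0.18  1.58 -0.13  0.93  0.01]
[-0.09932906  0.09069933 -0.01205704]
scene 136 [[48.0, 62.8, 179.2], [56.2, 71.5, 196.8], [60.9, 74.4, 211.9]]
 dy/dz 0.0047557979015062715 -> angle 1.575552088841956 369
top 0 0
```

View pics/b1c.png

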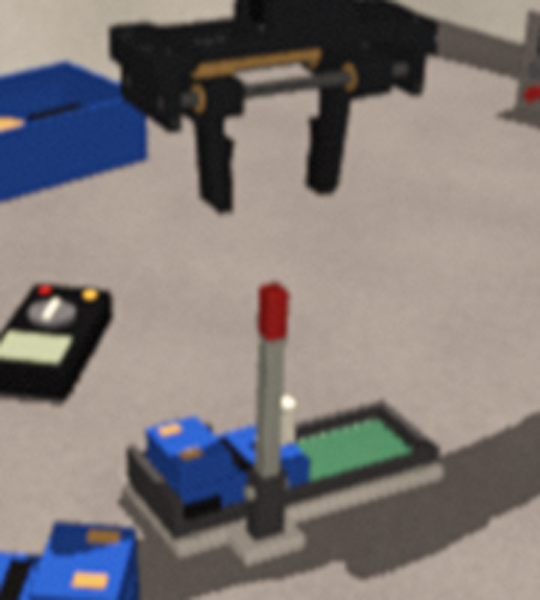

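The bar is left upright, with a measured angle of about 1.576 rad. Next I move ahead of the fin and turn back 90°, which also puts the camera side away from the bar.

```bash
python3 -c "
from h import *
print(rel(t2w([-50,-1,240]),TH+np.pi/2))"
```

```text
([26.7, -103.2, 61.6], -1.574)
```

Call:
{"method": "arm_command", "body": {
  "steps": [
    [[0, -15, 8], -0.1],
    [[0, -30, 16], -0.24],
    [[0, -45, 24], -0.38],
    [[0, -60, 32], -0.52],
    [[0, -75, 40], -0.66],
    [[5, -90, 48], -0.8],
    [[10, -103, 56], -0.94],
    [[10, -103, 62], -1.08]
  ]
}}

```text
clock: 9.25
eef_pos: [0.4839, -0.1552, 0.2552]
ee_rot: [0.66, 0.25, 0.663, -0.25]
wrist_force: [-0.6, -0.5, -0.9]
gripper_width: 0.703
```

Call:
{"method": "arm_command", "body": {
  "steps": [
    [[10, 0, 0], -0.14],
    [[20, 0, 0], -0.28],
    [[40, 0, 0], -0.42],
    [[60, 0, 0], -0.494],
    [[80, 0, 0], -0.494],
    [[80, 0, 0], -0.494]
  ]
}}

```text
clock: 9.85
eef_pos: [0.4811, -0.1545, 0.1724]
ee_rot: [0.699, 0.081, 0.706, -0.08]
wrist_force: [0.7, -0.9, 0.1]
gripper_width: 0.701
```

Run:
```python
from h import *
st(); c=optics.camera_params("wrist"); save("wrist","w4")
from wr import ana
try: ana("w4",c)
except Exception as ex: print(ex)
print(rel(t2w([-50,-1,110]),TH+np.pi/2))
```

```text
t 9.85 tcp [ 481.1 -154.5  172.4] tray tcp [-56.1  -2.1 172.4] toolyaw 77.0 tilt 0.9999 F [ 0.7 -0.9  0.1] w 0.701
q [ 0.38  0.65 -0.26  1.98  0.29  0.56  1.27]
index -1 is out of bounds for axis 0 with size 0
([63.8, 1.0, 5.5], 0.006)
```

View pics/w4.png

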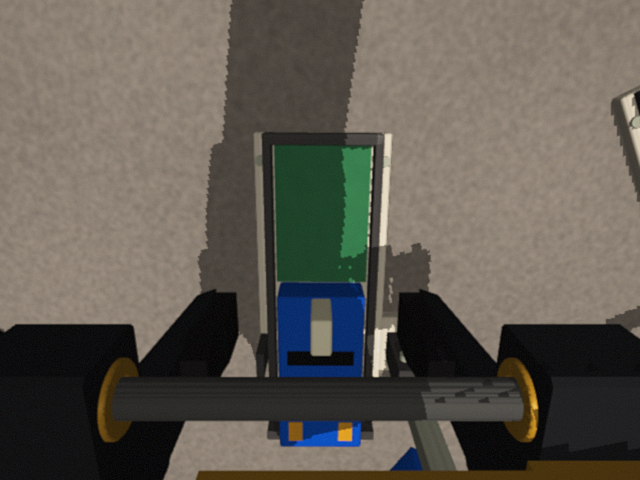

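The wrist view, now looking from the front, shows the fin at (321,327) centred between the fingers (centre ~318) and the bar standing clear at (430,440). I measure the fin.

```bash
sed -i 's/^    top=red.*$//' wr.py; python3 wr.py w4
```

```text
fin top 784 [[-2.4, -6.5, 76.4], [8.9, -0.1, 80.2], [22.3, 6.4, 81.5]]
green [[-106.2, -34.0, 12.8], [-57.9, 0.3, 14.6], [-2.2, 34.8, 16.4]]
blue low top [[-2.3, -31.2, 38.2], [23.7, -0.9, 44.4], [61.5, 30.9, 45.9]]
```

```bash
python3 -c "
from h import *
for p in ([-45,0,47],[1,0,47]): print(rel(t2w(p),TH+np.pi/2))"
```

```text
([126.7, 1.9, 11.0], 0.006)
([126.3, 1.6, 57.0], 0.006)
```

Call:
{"method": "arm_command", "body": {
  "steps": [
    [[25, 1, 5], 0.006],
    [[50, 2, 10], 0.006],
    [[75, 2, 11], 0.006],
    [[100, 2, 11], 0.006],
    [[118, 2, 11], 0.006],
    [[126, 2, 11], 0.006],
    [[126, 2, 11], 0.006]
  ]
}}

```text
clock: 10.6
eef_pos: [0.4923, -0.1548, 0.0475]
ee_rot: [0.699, 0.083, 0.705, -0.082]
wrist_force: [-0.1, 0.6, 0.6]
gripper_width: 0.701
```

```bash
python3 -c "
from h import *
st(); save('scene','s5'); save('wrist','w5')
for p in ([-20,0,47],[1,0,47]): print(rel(t2w(p),TH+np.pi/2))"
```

```text
t 10.6 tcp [ 492.3 -154.8   47.5] tray tcp [-45.1   0.3  47.5] toolyaw 76.6 tilt 1.0 F [-0.1  0.6  0.6] w 0.701
q [ 0.3   0.87 -0.13  2.02  0.37  0.28  1.19]
([1.4, -0.2, 24.4], -0.0)
([1.3, -0.2, 45.4], -0.0)
```

View pics/s5.png

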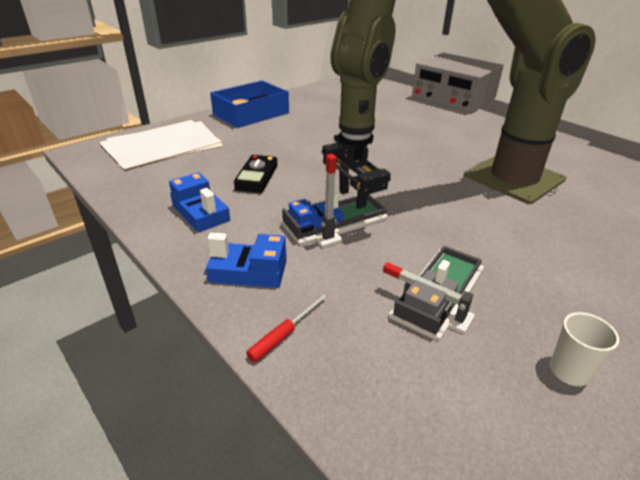

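View pics/w5.png

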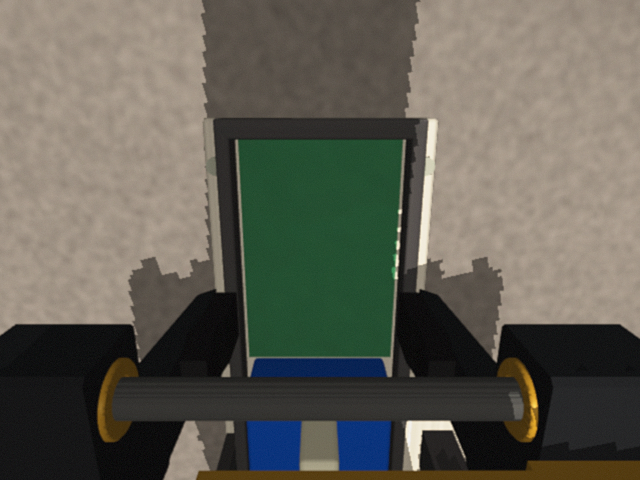

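The bar and gripper are clear of each other, and the fin (320,440) is centred between the fingers (318). I slide in 45 mm and close.

Call:
{"method": "arm_command", "body": {
  "steps": [
    [[0, 0, 12], 0],
    [[0, 0, 24], 0],
    [[0, 0, 34], 0],
    [[0, 0, 41], 0],
    [[0, 0, 45], 0],
    [[0, 0, 45], 0]
  ]
}}

```text
clock: 11.3
eef_pos: [0.5373, -0.1656, 0.0488]
ee_rot: [0.7, 0.083, 0.704, -0.082]
wrist_force: [-0.5, -0.2, -0.2]
gripper_width: 0.701
```

Call:
{"method": "arm_command", "body": {
  "steps": [
    [[0, 0, 0], 0],
    [[0, 0, 0], 0],
    [[0, 0, 0], 0],
    [[0, 0, 0], 0],
    [[0, 0, 0], 0],
    [[0, 0, 0], 0],
    [[0, 0, 0], 0],
    [[0, 0, 0], 0]
  ],
  "jaw": 0.0,
  "newtons": 25
}}

```text
clock: 12.1
eef_pos: [0.5372, -0.1655, 0.0488]
ee_rot: [0.7, 0.083, 0.704, -0.082]
wrist_force: [0.3, 0.3, -0.5]
gripper_width: 0.154
```

```bash
python3 barang.py b2; python3 -c "
from h import *
st();print(sense()['ft_torque'])
for p in ([-50,0,47],[-106,0,47]): print(rel(t2w(p),TH+np.pi/2))
p=cv2.imread('pics/b2scene.png'); cv2.imwrite('pics/b2c.png',cv2.resize(p[90:260,260:420],None,fx=3.5,fy=3.5,interpolation=cv2.INTER_CUBIC))"
```

```text
scene 213 [[8.0, -12.6, 154.0], [54.5, 69.8, 194.2], [61.0, 74.6, 212.1]]
 dy/dz 0.026384942122618184 -> angle 1.597175148714468 398
top 132 [[43.4, 54.9, 185.6], [49.4, 63.3, 210.2], [58.3, 71.6, 213.1]]
 dy/dz 0.016614283159273102 -> angle 1.5874090815027166 65
t 12.2 tcp [ 537.2 -165.5   48.8] tray tcp [ 1.1  0.2 48.8] toolyaw 76.6 tilt 1.0 F [-0.4 -0.3  0.8] w 0.155
q [ 0.32  0.9  -0.17  1.88  0.35  0.4   1.22]
[0.09785143 0.00748038 0.10548171]
([2.1, -0.2, -51.1], -0.0)
([2.4, -0.3, -107.1], -0.0)
```

View pics/b2c.png

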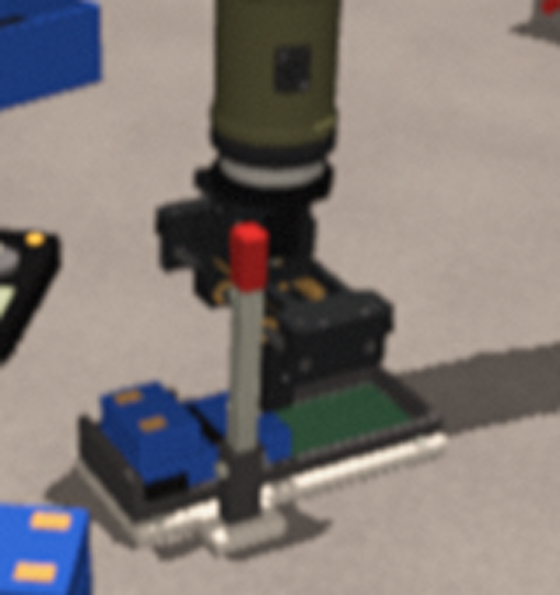

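The fin is gripped (13.6 mm) and the bar is untouched, still ~1.59 rad. Now I pull in stages.

Call:
{"method": "arm_command", "body": {
  "steps": [
    [[0, 0, -4], 0],
    [[0, 0, -10], 0],
    [[0, 0, -18], 0],
    [[0, 0, -26], 0],
    [[0, 0, -34], 0],
    [[0, 0, -42], 0],
    [[0, 0, -50], 0],
    [[0, 0, -50], 0]
  ]
}}

```text
clock: 13.0
eef_pos: [0.4858, -0.1535, 0.0489]
ee_rot: [0.699, 0.083, 0.706, -0.082]
wrist_force: [-3.5, 1.1, -1.0]
gripper_width: 0.156
```

```bash
python3 -c "
from h import *
st();save('scene','s6'); p=cv2.imread('pics/s6.png'); cv2.imwrite('pics/s6c.png',cv2.resize(p[90:260,260:420],None,fx=3.5,fy=3.5,interpolation=cv2.INTER_CUBIC))
print(rel(t2w([-108,0,48.5]),TH+np.pi/2))"
```

```text
t 13.0 tcp [ 485.8 -153.5   48.9] tray tcp [-51.7   0.1  48.9] toolyaw 76.6 tilt 0.9999 F [-3.5  1.1 -1. ] w 0.156
q [ 0.29  0.87 -0.13  2.03  0.37  0.27  1.18]
([1.0, -0.0, -56.6], 0.0)
```

View pics/s6c.png

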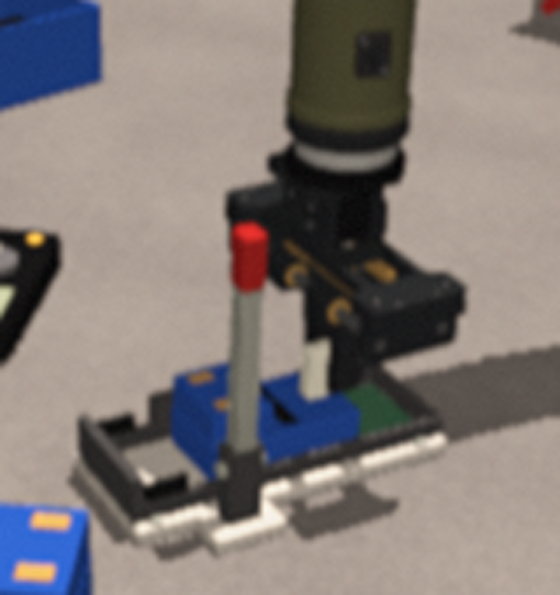

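Call:
{"method": "arm_command", "body": {
  "steps": [
    [[0, 0, -6], 0],
    [[0, 0, -14], 0],
    [[0, 0, -22], 0],
    [[0, 0, -30], 0],
    [[0, 0, -38], 0],
    [[0, 0, -44], 0],
    [[0, 0, -48], 0],
    [[0, 0, -48], 0]
  ]
}}

```text
clock: 13.85
eef_pos: [0.438, -0.1422, 0.0494]
ee_rot: [0.698, 0.083, 0.707, -0.082]
wrist_force: [-1.4, 0.4, -2.1]
gripper_width: 0.158
```

```bash
python3 -c "
from h import *
st();save('scene','s7'); p=cv2.imread('pics/s7.png'); cv2.imwrite('pics/s7c.png',cv2.resize(p[90:260,260:420],None,fx=3.5,fy=3.5,interpolation=cv2.INTER_CUBIC))"
```

```text
t 13.85 tcp [ 438.  -142.2   49.4] tray tcp [-1.008e+02 -1.000e-01  4.940e+01] toolyaw 76.6 tilt 0.9999 F [-1.4  0.4 -2.1] w 0.158
q [ 0.26  0.85 -0.07  2.18  0.39  0.14  1.16]
```

View pics/s7c.png

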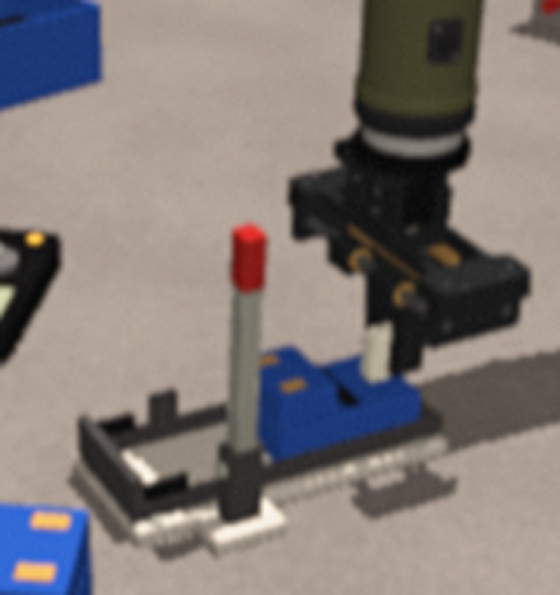

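About 5 mm remain. The pack may be slightly unweighted (z up 0.6 mm, Fz -2 N), so I lower by 1 mm and creep to the stop.

Call:
{"method": "arm_command", "body": {
  "steps": [
    [[1, 0, -1], 0],
    [[1, 0, -2], 0],
    [[1, 0, -3], 0],
    [[1, 0, -4], 0],
    [[1, 0, -4], 0]
  ]
}}

```text
clock: 14.4
eef_pos: [0.4357, -0.1415, 0.0487]
ee_rot: [0.699, 0.083, 0.706, -0.082]
wrist_force: [4.4, -1.6, 2.5]
gripper_width: 0.156
```

Call:
{"method": "arm_command", "body": {
  "steps": [
    [[0, 0, -1], 0],
    [[0, 0, -2], 0],
    [[0, 0, -3], 0],
    [[0, 0, -3], 0]
  ]
}}

```text
clock: 14.8
eef_pos: [0.4342, -0.1411, 0.0487]
ee_rot: [0.7, 0.083, 0.705, -0.082]
wrist_force: [4.4, -3.0, -0.7]
gripper_width: 0.158
```

```bash
python3 -c "
from h import *
st()"
```

```text
t 14.8 tcp [ 434.2 -141.1   48.7] tray tcp [-1.047e+02  1.000e-01  4.870e+01] toolyaw 76.6 tilt 1.0 F [ 4.4 -3.  -0.7] w 0.158
q [ 0.25  0.85 -0.06  2.19  0.39  0.11  1.15]
```

Call:
{"method": "arm_command", "body": {
  "steps": [
    [[0, 0, -1], 0],
    [[0, 0, -2], 0],
    [[0, 0, -3], 0],
    [[0, 0, -4], 0],
    [[0, 0, -4], 0]
  ]
}}

```text
clock: 15.3
eef_pos: [0.4341, -0.141, 0.0487]
ee_rot: [0.702, 0.083, 0.702, -0.082]
wrist_force: [8.5, -3.3, -4.9]
gripper_width: 0.154
```

```bash
python3 -c "
from h import *
st(); print(sense()['ft_torque'])"
```

```text
t 15.3 tcp [ 434.1 -141.    48.7] tray tcp [-104.9    0.2   48.7] toolyaw 76.6 tilt 1.0 F [ 8.5 -3.3 -4.9] w 0.154
q [ 0.25  0.85 -0.05  2.2   0.4   0.1   1.15]
[-0.7404387  -1.76568068 -0.04095392]
```

The TCP stalled at 106 mm of travel with the force rising to 9 N, which means the stop has been reached. I relax and open. I keep the opening modest, but enough to clear the fin.

Call:
{"method": "arm_command", "body": {
  "steps": [
    [[0, 0, 0], 0],
    [[0, 0, 0], 0]
  ]
}}

```text
clock: 15.5
eef_pos: [0.4343, -0.1411, 0.0487]
ee_rot: [0.703, 0.083, 0.702, -0.082]
wrist_force: [4.6, -1.7, -1.9]
gripper_width: 0.156
```

Call:
{"method": "arm_command", "body": {
  "steps": [
    [[0, 0, 0], 0],
    [[0, 0, 0], 0],
    [[0, 0, 0], 0],
    [[0, 0, 0], 0],
    [[0, 0, 0], 0]
  ],
  "jaw": 0.7
}}

```text
clock: 16.0
eef_pos: [0.4338, -0.141, 0.0486]
ee_rot: [0.702, 0.083, 0.702, -0.082]
wrist_force: [-0.2, 0.4, -0.5]
gripper_width: 0.583
```

Call:
{"method": "arm_command", "body": {
  "steps": [
    [[-10, 0, 0], 0],
    [[-30, 0, 0], 0],
    [[-55, 0, 0], 0],
    [[-80, 0, 0], 0],
    [[-105, 0, 0], 0],
    [[-125, 0, 0], 0],
    [[-125, 0, 0], 0],
    [[-125, 0, 0], 0]
  ]
}}

```text
clock: 16.8
eef_pos: [0.4336, -0.1413, 0.1741]
ee_rot: [0.703, 0.083, 0.702, -0.083]
wrist_force: [-0.3, 0.4, -0.6]
gripper_width: 0.698
```

```bash
python3 -c "
from h import *
st(); c=optics.camera_params('wrist'); save('wrist','w8')
from wr import ana
ana('w8',c)"; python3 barang.py b8
python3 - <<'E'
from h import *
p=cv2.imread('pics/b8top.png')
cv2.imwrite('pics/b8tc.png',cv2.resize(p[225:385,310:440],None,fx=4.5,fy=3.7,interpolation=cv2.INTER_CUBIC))
p=cv2.imread('pics/b8scene.png'); cv2.imwrite('pics/b8sc.png',cv2.resize(p[90:260,260:420],None,fx=3.5,fy=3.5,interpolation=cv2.INTER_CUBIC))
E
```

```text
t 16.8 tcp [ 433.6 -141.3  174.1] tray tcp [-105.3   -0.2  174.1] toolyaw 76.5 tilt 1.0 F [-0.3  0.4 -0.6] w 0.698
q [ 0.37  0.59 -0.25  2.13  0.31  0.45  1.22]
fin top 903 [[-109.1, -7.4, 76.4], [-97.5, -0.7, 78.7], [-84.5, 6.0, 80.0]]
green [[-142.3, 32.9, 11.5], [-79.8, 34.7, 13.2], [-16.3, 233.7, 16.6]]
blue low top [[-109.3, -32.1, 39.2], [-78.1, -1.3, 42.8], [-41.3, 30.3, 45.9]]
scene 142 [[48.2, 62.0, 178.3], [56.8, 71.6, 197.3], [60.8, 75.0, 212.6]]
 dy/dz 0.0068130233881945465 -> angle 1.5776092447720047 369
top 134 [[43.3, 54.6, 185.5], [49.6, 63.1, 209.7], [58.5, 71.6, 213.6]]
 dy/dz 0.011699787432730707 -> angle 1.5824955804295657 63
```

View pics/w8.png

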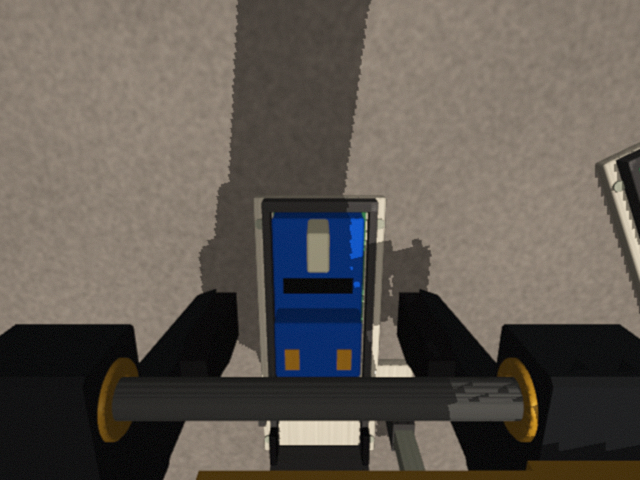

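View pics/b8sc.png

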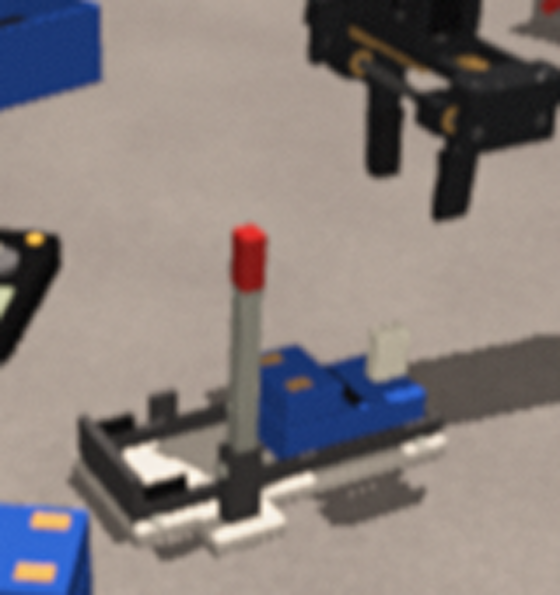

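View pics/b8tc.png

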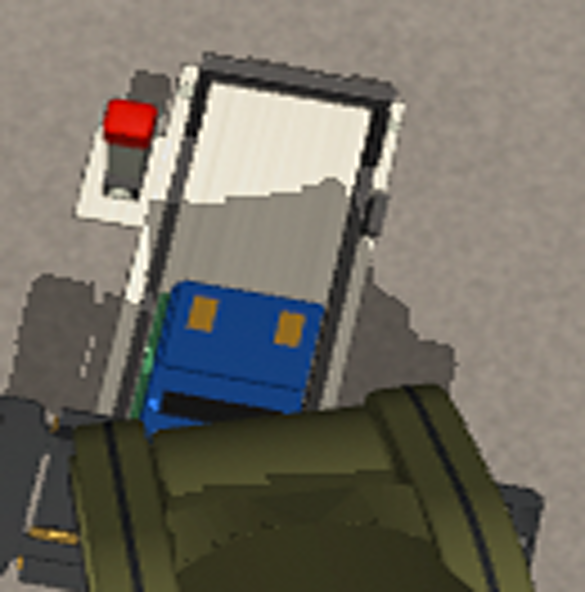

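Run:
```python
from h import *
p=cv2.imread('pics/w8.png')
cv2.imwrite('pics/w8c.png',cv2.resize(p[185:285,250:390],None,fx=5.5,fy=5.5,interpolation=cv2.INTER_CUBIC))
print(rel(t2w([-105,250,240])))
```

```text
([-66.9, 250.2, 0.7], 0.0)
```

View pics/w8c.png

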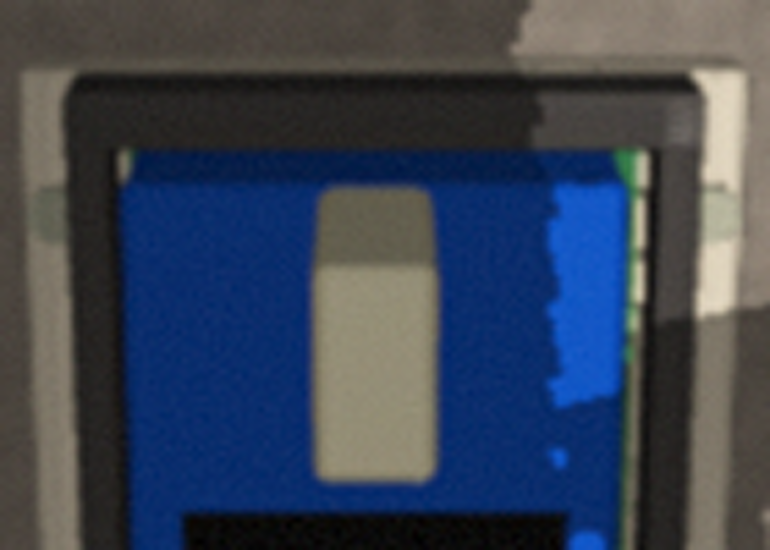

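The front face meets the stop edge and I see no gap. I move the arm clear for an unobstructed top view.

Call:
{"method": "arm_command", "body": {
  "steps": [
    [[-20, 5, 0], 0],
    [[-45, 30, 0], 0],
    [[-65, 65, 0], 0],
    [[-67, 105, 0], 0],
    [[-67, 145, 0], 0],
    [[-67, 185, 0], 0],
    [[-67, 220, 0], 0],
    [[-67, 250, 0], 0]
  ]
}}

```text
clock: 17.75
eef_pos: [0.4909, 0.1043, 0.2391]
ee_rot: [0.701, 0.082, 0.704, -0.082]
wrist_force: [-0.2, -0.1, -0.5]
gripper_width: 0.698
```

```bash
python3 barang.py b9
python3 - <<'E'
from h import *
st()
p=cv2.imread('pics/b9top.png'); d=np.load('pics/b9top_d.npy')
cv2.imwrite('pics/b9tc.png',cv2.resize(p[225:385,310:440],None,fx=4.5,fy=3.7,interpolation=cv2.INTER_CUBIC))
c=optics.camera_params("top"); hsv=cv2.cvtColor(p,cv2.COLOR_BGR2HSV)
vv,uu=np.mgrid[0:480,0:640]; W=1000*cloud("top",uu.ravel(),vv.ravel(),d,c).reshape(480,640,3)
T=np.array([w2t(x) for x in W.reshape(-1,3)]).reshape(480,640,3)
b=(cv2.inRange(hsv,(105,120,30),(125,255,255))>0)&(abs(T[:,:,1])<45)&(T[:,:,0]<60)&(T[:,:,0]>-140)&(T[:,:,2]>36)
print("blue",np.percentile(T[b],[1,50,99],axis=0).round(1).tolist())
f=(hsv[:,:,1]<70)&(T[:,:,2]>68)&(T[:,:,2]<90)&(abs(T[:,:,1])<25)&(T[:,:,0]<30)&(T[:,:,0]>-140)
print("fin",f.sum(),T[f].mean(0).round(1))
E
```

```text
scene 142 [[47.8, 62.0, 178.9], [56.4, 71.5, 198.0], [60.8, 74.8, 211.8]]
 dy/dz 0.00842646676533365 -> angle 1.5792225941273415 368
top 132 [[43.5, 54.6, 183.7], [49.6, 63.1, 209.6], [58.6, 71.6, 213.0]]
 dy/dz 0.016701995640542516 -> angle 1.5874967696510291 62
t 17.85 tcp [491.5 107.6 239.3] tray tcp [-106.7  255.3  239.3] toolyaw 77.0 tilt 1.0 F [ 0.5 -0.7 -0.5] w 0.702
q [-0.12  0.54 -0.28  1.92  0.21  0.71  0.82]
blue [[-109.4, -31.4, 37.9], [-51.0, 0.4, 43.6], [-1.9, 30.7, 69.3]]
fin 119 [-95.5  -0.2  77.4]
```

View pics/b9tc.png

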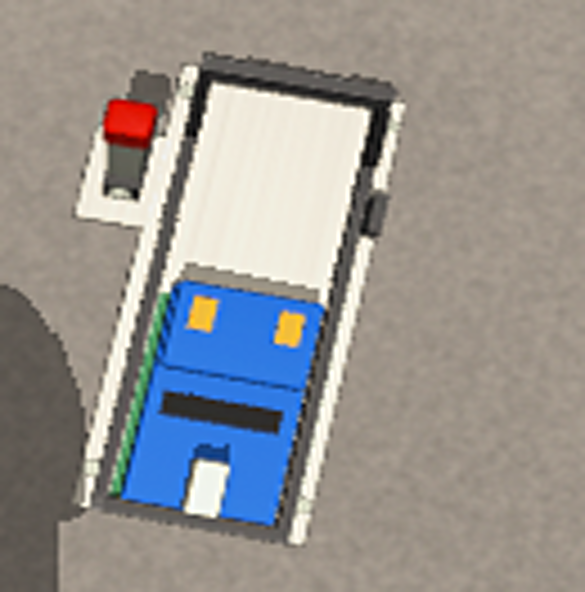

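The front edge of the pack lies on the stop line with no green visible ahead of it, and the bar is upright. The robot is clear, so I hand in.

```bash
python3 -c "
from h import *
print(workorder.sign_off()); st()"
```

```text
the job is handed in; nothing more can be done
None
the job is handed in; nothing more can be done
```

I swung the hold-down bar up, released it, and slid the blue pack along the tray floor to the front stop. I then let go of the pack, moved the arm clear, and handed the job in at about 18 s of the 48 s allowed.

**Bar:** The last pictures put it at 1.58–1.59 rad, about upright, and it had not moved since I released it.

**Pack at the stop:**
- The tool stalled after 106 mm of travel while I commanded it about 4 mm further. The resistance rose from about 5 N to 9 N, more than friction alone should give.
- The wrist camera put the pack's front at x = -109.4 mm in my tray frame. The front edge of the landing reads about -110 mm in that frame, so the two coincide within error.
- No green shows ahead of the pack in the top view. A gap under about 1 mm would be hidden from the cameras.

**Checks that disagreed:**
- The wrist and top cameras differed by about 2 mm in the tray pose. I centred on the wrist view for both grasps.
- In the top view the fin reads -95.5 mm, which is only 103.5 mm of travel. The wrist view gives 106.4 mm for the fin and 107 mm for the pack front. I think the top value is off because the camera sees the fin's rear face from there.
- Near the end of the pull the tool had risen 0.6 mm with a 2 N downward load, so the pack may have been partly unweighted for a moment. I lowered it 1 mm before the last creep.

Side forces on the bar stayed under about 7 N during the lift, and the gripper body did not touch the bar.

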